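Push the low tube rack home into its corner locator

TASK

Push the low, flat test-tube rack along the worktop into the corner of the aluminium corner locator, so that one long side lies flush along the long bar and one end is right up against the short bar. Only push it with the fingers: do not lift or tip it, and leave everything else standing where it is.

Things in the scene. Friction and masses are not known exactly. Their poses are not given: they have to be found in the camera images.
- rack: the low test-tube rack to push: ivory plastic, flat and open, 182 mm long (own y), 72 mm wide (own x), 24 mm high, loose, about 0.25 kg. Origin: centre of its underside. Either end may lead. It starts 40 to 120 mm from home, on the open side of both bars, up to 0.25 rad askew. Plates at heights 4 to 7 and 19 to 22 mm, tied by upright ribs; closed fingers with tips 8 to 12 mm up push it well
- rack_side (a point): middle of one long side of the rack, at own x = +36 mm, y = 0, 12 mm up; the other side is alike. The outermost faces (x = +-36 mm) are ribs near the ends; the middle 46 mm of a side is a recess with the plate edges at x = +-31 mm
- rack_end (a point): middle of one end of the rack, at own y = +91 mm, x = 0, 12 mm up; the other end is alike. The outermost faces (y = +-91 mm) are two ribs at x = +-17 to +-29 mm; between them is a recess 34 mm wide with the plate edges at y = +-85 mm
- locator: the corner locator, fixed: an L of two aluminium bars with dark screws, 30 mm high, 16 mm thick. Origin: inner corner, on the worktop. Frame x points roughly away from the robot, y to its left (yaw -0.06 to 0.16 rad). Long bar: inner face is the plane y = 0, facing +y, x = -270 to +16 mm. Short bar: inner face is the plane x = 0, facing -x, y = 0 to 85 mm
- home (a point): where the origin of the rack is when home, on the worktop: x = -91 mm, y = +36 mm in the locator frame; the rack's own y axis is then parallel to the locator's x axis (either way round)
- sample_jar: bystander: small clear jar with a blue screw lid, 40 mm diameter, 55 mm high, loose; origin under its centre
- stopper: bystander: orange-brown rubber stopper, 26 mm diameter, 28 mm high, loose; origin under its centre
- sample_cup: bystander: small clear open cup, 40 mm diameter, 25 mm high, loose; origin under its centre
- brown_jar: bystander: small jar with brown contents and a blue screw lid, 40 mm diameter, 55 mm high, loose; origin under its centre
- timer: bystander: white box-shaped bench timer with a round dial knob, 47 x 66 x 66 mm, loose, in front of the hotplate; origin under its centre

How it is judged:
By the outcome, as a careful person would: the job done as asked, in the order asked, and still so for the second after the job is handed in, with the robot touching nothing.
It also fails if it takes over 54 s, if anything falls off the work surface, if the arm or the gripper's body presses on something with over 40 N, if the wrist force passes 120 N, or if a joint passes its speed limit or range.

ROBOT

A 6-joint arm with a two-finger parallel gripper is mounted at the origin on a cart in front of the work surface, level with it; the furniture and walls round the work are solid. World frame = base frame: x ahead of the robot, y to its left, z up, the work surface at z = 0. Lengths are in mm, angles in rad, forces in N, time in s.
With the tool pointing down it reaches from about 300 to 750 mm from the base axis. Payload 8.5 kg.
Tool frame: the origin (TCP) lies midway between the tips of the shut fingers; the grasp point (between the pads) lies env.pinch_z behind it (env.pinch_z is the distance from the TCP to the grasp point, in mm); z points along the fingers, y is the line along which they close (so a half turn about z gives the same grasp; the last joint's range is limited). The gripper opens to 88 mm and grips with 3 to 60 N. Pads are 18 mm wide; open, the fingers measure 123 mm over their backs; the gripper's body (75 mm by 187 mm) begins 45 mm behind the grasp point.
Start: joints at [1.099, 0.381, 1.297, -0, 1.464, -0.215], TCP at [139.685, 531.948, 238.748] pointing down, gripper open.
Joint ranges: [-3.11, 3.11], [-0.89, 2.33], [0.22, 2.48], [-1.42, 4.56], [0.17, 2.85], [-2.88, 2.88]. Speed limits (rad/s): [2.39, 2.39, 3.14, 3.14, 3.14, 3.14].

INTERFACE

Orientations are given as a unit quaternion [w, x, y, z].
In Python, from plant import monitor, cams, env gives the robot as it stands. The module is installed in compiled form; this text tells all that it offers.
- The arm moves only by the tool arm_command, never from a script. Its argument "targets" is a list of rows, each a list of 7 numbers: the turn, a rotation vector about the tool's x, y, z in units of 10 degrees (1.0 is 10 degrees), then the shift along the tool's x, y, z in units of 60 mm (1.0 is 60 mm), then the closure, from 0 (fully open) to 1 (shut). In form: [[ax, ay, az, tx, ty, tz, gripper], ...]. A call has 1 to 10 rows; each row is the pose to reach, as a shift and turn from the pose commanded when the call began, along the tool's axes at that moment; what a row does not reach only later rows make up. A row lasts 1/8 s, in which the tool goes at most 62.5 mm and 10.7 degrees, less where a joint would pass 70% of its speed; a pose out of reach is approached as far as the arm can. A call with a gripper value outside its range is refused whole. The fingers move at their own pace and stop on an object; the grip force is fixed at half the most. Time passes only in rows, so rows that repeat a pose let the fingers close. It gives the time, the measured TCP pose, the force, the opening and the grip force at its end, in the units of the state.
- monitor.get_obs(): the state, without advancing time (a new reading comes with each control period).
- cams.grab_frame(name): name is "scene" or "top"; returns a dict with "color" (384x512x3 uint8, red, green, blue), "vfov" (degrees; the focal length in pixels is half the picture's height over the tangent of half this angle, whatever the lens; pixels are square), "cx", "cy" (the principal point, pixels), "distortion" ([k1, k2, p1, p2, k3] as OpenCV has them; the pictures are not rectified), "rvec" (rotation vector, rad) and "tvec" (3), from world to camera coordinates, as OpenCV has them. Camera axes: x right, y down, z forward; pixel columns grow to the right and rows downward; lengths in mm; the calibration is good to about 2 mm. A picture is of the moment at which its call begins. There is no depth.
- env.hand_in(): hands the job in; it is judged then, once.
The state is a dict: "time_s": time; "joints": joint angles; "qd": joint speeds; "joint_torque": joint torques, N m; "position": TCP position; "ee_rot": TCP orientation; "contact_force": force on the tool from outside, world axes, zero at the start; "moment": the same for the moment, N m; "opening": opening from 0.0 (shut) to 1.0 (fully open); "grasp_force": force on a finger pad.
Only numpy, scipy, OpenCV 4.12 (cv2) and the standard library are available. Lean on these libraries where they do the work, as an engineer would, in place of code of your own. Each camera call takes 0.05 s, during which the arm holds its last target. There are 200 camera calls.

## Working session

There is one attempt and no reset: what is moved stays moved. The work goes in short steps, Python scripts to look and compute and a tool call to move; the robot and the scene stay as the last step left them, time stands still between calls to the robot, and variables do not carry over. Pictures are saved under pics/ and viewed, at most 10 in all, crops included, and the job is handed in when it is done.

Besides the shell and the picture viewer there is one more tool, called after "Emit:" in YAML: its name, and indented under it one key for each argument. arm_command: Moves the arm, as the interface text tells. Its arguments: {"type":"object","properties":{"targets":{"type":"array","items":{"type":"array","items":{"type":"number"}}}},"required":["targets"]}

```bash
mkdir -p pics
cat > h.py <<'E'
import numpy as np, cv2
from plant import monitor, cams, env
def grab(n,save=None):
    f=cams.grab_frame(n); h=f["color"].shape[0]
    fl=h/2/np.tan(np.radians(f["vfov"])/2)
    f["K"]=np.array([[fl,0,f["cx"]],[0,fl,f["cy"]],[0,0,1.]])
    f["D"]=np.array(f["distortion"],float); f["R"]=cv2.Rodrigues(np.array(f["rvec"],float))[0]; f["t"]=np.array(f["tvec"],float).ravel()
    if save: cv2.imwrite(save,f["color"][:,:,::-1])
    return f
def ray(f,px,z):
    p=cv2.undistortPoints(np.array(px,float).reshape(-1,1,2),f["K"],f["D"]).reshape(-1,2)
    d=np.c_[p,np.ones(len(p))]@f["R"]; c=-f["R"].T@f["t"]
    return c+d*((z-c[2])/d[:,2])[:,None]
def proj(f,P): return cv2.projectPoints(np.array(P,float).reshape(-1,1,3),f["R"],f["t"],f["K"],f["D"])[0].reshape(-1,2)
E
python3 - <<'E'
from h import *
a=grab("top","pics/top0.png");b=grab("scene","pics/scene0.png")
for f in (a,b): print(-f["R"].T@f["t"],f["vfov"])
o=monitor.get_obs();print(o["position"],o["ee_rot"],o["opening"],o["time_s"],env.pinch_z)
E
```

```text
[ 450.01303969   90.07168344 1259.39064915] 47.79396585933236
[225.82175207 702.37657752 724.43811886] 56.57604951275135
[139.58915894 531.73683905 238.21641388] [-2.13960831e-04  1.28068666e-01  9.91765102e-01 -5.94407928e-04] 1.0000818531261546 0.1 18.700000000000003
```

View pics/top0.png

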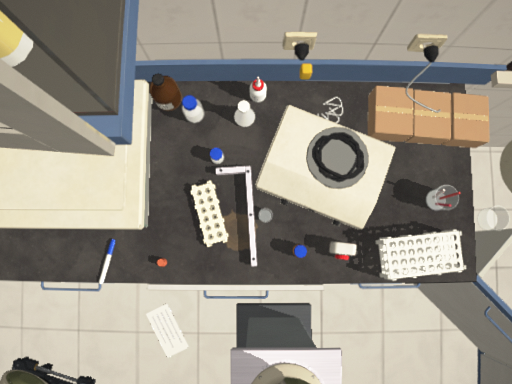

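View pics/scene0.png

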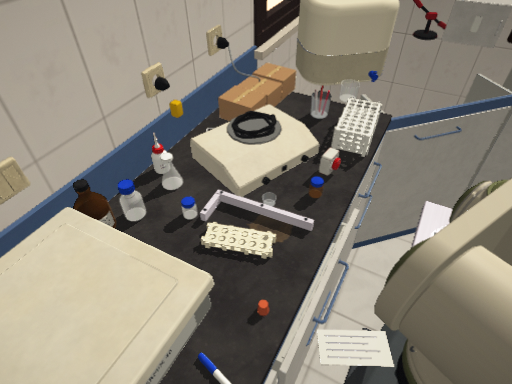

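The top view shows the rack at about (209,213), the locator corner at about (249,168), the long bar running down to (253,265) and the short bar out to (217,171). The jar is at (217,155), the stopper at (162,262), the cup at (265,214) and the brown jar at (301,251).

```bash
cat >> h.py <<'E'
def big(m):
    n,l,s,_=cv2.connectedComponentsWithStats(m.astype(np.uint8)); return (l==1+np.argmax(s[1:,4]))
def rack(f,roi):
    x0,y0,x1,y1=roi; c=f["color"].astype(int); m=np.zeros(c.shape[:2],bool)
    m[y0:y1,x0:x1]=((c[...,0]-c[...,2]>18)&(c.sum(2)>400))[y0:y1,x0:x1]
    m=big(cv2.morphologyEx(m.astype(np.uint8),cv2.MORPH_CLOSE,np.ones((3,3))))
    ys,xs=np.nonzero(m); P=ray(f,np.c_[xs,ys],22)[:,:2].astype(np.float32)
    return cv2.minAreaRect(P),m
E
python3 - <<'E'
from h import *
f=grab("top"); c=f["color"].astype(int)
r,m=rack(f,(180,170,235,255)); print("rack",r,cv2.boxPoints(r).round(1).tolist())
b=np.zeros(m.shape,bool); s=np.s_[155:275,205:262]
b[s]=((c.sum(2)>420)&(c[...,0]-c[...,2]<=12))[s]; b=big(b&~m)
ys,xs=np.nonzero(b); P=ray(f,np.c_[xs,ys],30)[:,:2]
# long bar: edges per image row
def fit(sel,ax):
    k=[xs,ys][1-ax]; o=[xs,ys][ax]; E=[]
    for v in sel:
        q=o[k==v]
        if len(q): E.append((q.min()-.5,q.max()+.5,v))
    E=np.array(E); out=[]
    for j in (0,1):
        px=np.c_[E[:,j],E[:,2]] if ax==0 else np.c_[E[:,2],E[:,j]]
        W=ray(f,px,30)[:,:2]; l=cv2.fitLine(W.astype(np.float32),cv2.DIST_HUBER,0,.01,.01).ravel(); out.append(l)
    return out
L=fit(range(182,262),0); S=fit(range(219,242),1)
print("long",L);print("short",S); print(P.min(0),P.max(0))
for n,px,z in(("jar",(217,155),55),("stopper",(162,262),28),("cup",(265,214),25),("brown",(301,251),55)): print(n,ray(f,[px],z))
v=f["color"].copy(); v[m]=v[m]//2+[0,120,0]; v[b]=v[b]//2+np.array([120,0,0])
cv2.imwrite("pics/ov.png",cv2.resize(v[140:280,140:320][:,:,::-1].astype(np.uint8),None,fx=4,fy=4,interpolation=0))
E
```

```text
rack ((542.134765625, 220.5313720703125), (184.6006317138672, 73.3982162475586), 15.414243698120117) [[443.3999938964844, 231.39999389648438], [462.8999938964844, 160.60000610351562], [640.9000244140625, 209.6999969482422], [621.4000244140625, 280.3999938964844]]
long [array([9.9799579e-01, 6.3280717e-02, 5.1706036e+02, 1.0813724e+02],
      dtype=float32), array([9.9799967e-01, 6.3218959e-02, 5.1822028e+02, 9.2686424e+01],
      dtype=float32)]
short [array([ 7.1164683e-02, -9.9746460e-01,  6.7642749e+02,  1.5963403e+02],
      dtype=float32), array([ 9.3406171e-02, -9.9562806e-01,  6.5482538e+02,  1.6253342e+02],
      dtype=float32)]
[391.82882695  86.09356795] [676.99859954 201.42399674]
jar [[704.10646456 196.76853106  55.        ]]
stopper [[401.58634328 352.87254765  28.        ]]
cup [[538.92537835  60.44807829  25.        ]]
brown [[434.17312789 -38.28144141  55.        ]]
```

View pics/ov.png

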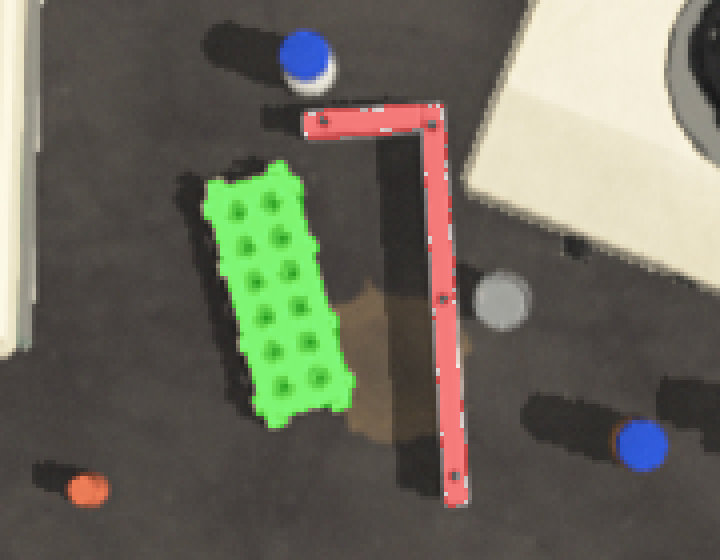

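The masks fit well. The rack is about (542,220), yaw 0.27. The inner corner is about (663,117), yaw 0.063; the short bar's visible wall is accounted for by taking its outer edge minus 16 mm. Next I'll check clearance to the white box on the left and compute the approach.

```bash
cat >> h.py <<'E'
from scipy.spatial.transform import Rotation as Ro
C=np.array([662.8,117.3]); TH=0.0633
EX=np.array([np.cos(TH),np.sin(TH)]); EY=np.array([-EX[1],EX[0]])
def w(lx,ly): return C+lx*EX+ly*EY
def loc(p): d=np.array(p)[...,:2]-C; return np.stack([d@EX,d@EY],-1)
def pose():
    o=monitor.get_obs(); q=np.array(o["ee_rot"]); return np.array(o["position"]),Ro.from_quat(q[[1,2,3,0]]),o
def row(lx,ly,z,yaw=TH):
    p,R,o=pose(); T=Ro.from_matrix(np.c_[[np.sin(yaw),-np.cos(yaw),0],[np.cos(yaw),np.sin(yaw),0],[0,0,-1]])
    t=R.inv().apply(np.r_[w(lx,ly),z]-p)/60; a=np.degrees((R.inv()*T).as_rotvec())/10
    print((lx,ly,z),np.r_[a,t].round(3).tolist())
def st():
    p,R,o=pose(); y=R.as_matrix()[:,1]; print("t",o["time_s"],"loc",loc(p).round(1),"z",p[2].round(1),"yaw",np.arctan2(y[1],y[0]).round(3),"F",np.array(o["contact_force"]).round(1),o["opening"])
E
python3 - <<'E'
from h import *
a=grab("top");b=grab("scene")
for z in (60,100,140,180,220): print(z,ray(a,[(150,227)],z).round(0),ray(b,[(213,276)],z).round(0))
for z in (200,150,60,10): row(-112,190,z)
st()
E
```

```text
60 [[499. 382.  60.]] [[517. 365.  60.]]
100 [[498. 372. 100.]] [[500. 385. 100.]]
140 [[496. 362. 140.]] [[482. 406. 140.]]
180 [[495. 353. 180.]] [[465. 426. 180.]]
220 [[493. 343. 220.]] [[447. 446. 220.]]Traceback (most recent call last):
  File "<stdin>", line 4, in <module>
  File "h.py", line 31, in row
    p,R,o=pose(); T=Ro.from_matrix(np.c_[[np.sin(yaw),-np.cos(yaw),0],[np.cos(yaw),np.sin(yaw),0],[0,0,-1]])
                    ~~~~~~~~~~~~~~^^^^^^^^^^^^^^^^^^^^^^^^^^^^^^^^^^^^^^^^^^^^^^^^^^^^^^^^^^^^^^^^^^^^^^^^^^
  File "scipy/spatial/transform/_rotation.pyx", line 1143, in scipy.spatial.transform._rotation.Rotation.from_matrix
ValueError: Non-positive determinant (left-handed or null coordinate frame) in rotation matrix 0: [[ 0.06325774  0.99799722  0.        ]
 [-0.99799722  0.06325774  0.        ]
 [ 0.          0.         -1.        ]].
```

```bash
sed -i 's/\[np.sin(yaw),-np.cos(yaw),0\]/[-np.sin(yaw),np.cos(yaw),0]/' h.py
python3 - <<'E'
from h import *
for z in (200,60,10): row(-112,190,z)
st()
E
```

```text
(-112, 190, 200) [-0.004, 0.002, 7.166, -7.42, -2.049, 0.642]
(-112, 190, 60) [-0.004, 0.002, 7.166, -7.421, -2.048, 2.975]
(-112, 190, 10) [-0.004, 0.002, 7.166, -7.421, -2.047, 3.808]
t 0.25 loc [-495.9  446.8] z 238.5 yaw 1.314 F [ 0.6 -0.2 -0.3] 1.0013275719749788
```

Emit:
arm_command:
  targets:
    - [0,0,0.8,-0.8,-0.2,0,0]
    - [0,0,1.6,-1.6,-0.4,0,0]
    - [0,0,2.4,-2.4,-0.7,0,0]
    - [0,0,3.2,-3.2,-0.9,0,0]
    - [0,0,4.0,-4.0,-1.1,0,0]
    - [0,0,4.8,-4.8,-1.35,0.1,0]
    - [0,0,5.6,-5.6,-1.55,0.2,0]
    - [0,0,6.4,-6.4,-1.8,0.4,0]
    - [0,0,7.17,-7.42,-2.05,0.64,0]
    - [0,0,7.17,-7.42,-2.05,0.64,0]

```text
time_s: 1.5
position: [541.5, 297.4, 198.3]
ee_rot: [-0.0, 0.687, 0.727, -0.001]
contact_force: [0.1, -0.4, 0.6]
opening: 1.0
grasp_force: 0.0
```

Run:
```python
from h import *
st()
row(-112,190,60); row(-112,190,10)
```

```text
t 1.5 loc [-109.7  187.4] z 198.3 yaw 0.057 F [ 0.1 -0.4  0.6] 1.000447115260752
(-112, 190, 60) [-0.013, 0.006, -0.035, 0.045, -0.033, 2.305]
(-112, 190, 10) [-0.013, 0.006, -0.035, 0.046, -0.031, 3.138]
```

Emit:
arm_command:
  targets:
    - [0,0,0,0.05,0,0.8,0]
    - [0,0,0,0.05,0,1.6,0]
    - [0,0,0,0.05,0,2.2,0]
    - [0,0,0,0.05,0,2.6,0]
    - [0,0,0,0.05,0,2.9,0]
    - [0,0,0,0.05,0,3.1,0]
    - [0,0,0,0.05,0,3.12,0]
    - [0,0,0,0.05,0,3.12,0]

```text
time_s: 2.5
position: [539.1, 303.2, 13.9]
ee_rot: [0.0, 0.684, 0.729, 0.001]
contact_force: [-0.1, 0.5, 0.0]
opening: 1.006
grasp_force: 0.0
```

Run:
```python
from h import *
st()
row(-112,130,10); row(-112,84,10)
grab("top","pics/top1.png")
```

```text
t 2.5 loc [-111.7  193.3] z 13.9 yaw 0.063 F [-0.1  0.5  0. ] 1.0062432274363446
(-112, 130, 10) [0.006, -0.002, -0.002, -1.056, -0.004, 0.064]
(-112, 84, 10) [0.006, -0.002, -0.002, -1.822, -0.004, 0.064]
```

View pics/top1.png

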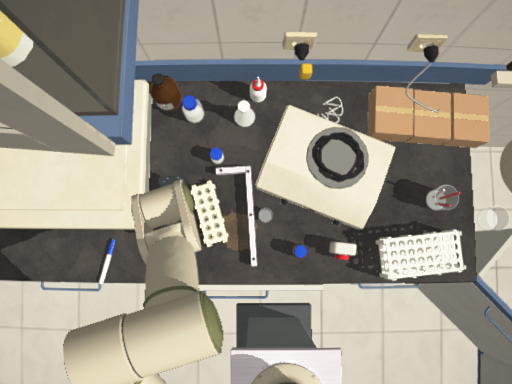

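Emit:
arm_command:
  targets:
    - [0,0,0,-0.1,0,0.06,0]
    - [0,0,0,-0.2,0,0.06,0]
    - [0,0,0,-0.3,0,0.06,0]
    - [0,0,0,-0.4,0,0.06,0]
    - [0,0,0,-0.5,0,0.06,0]
    - [0,0,0,-0.6,0,0.06,0]
    - [0,0,0,-0.7,0,0.06,0]
    - [0,0,0,-0.8,0,0.06,0]
    - [0,0,0,-0.9,0,0.06,0]
    - [0,0,0,-1.0,0,0.06,0]

```text
time_s: 3.8
position: [542.7, 242.7, 9.6]
ee_rot: [0.0, 0.685, 0.729, 0.0]
contact_force: [0.6, 1.3, 0.5]
opening: 1.001
grasp_force: 0.8
```

Run:
```python
from h import *
st(); row(-112,88,10)
f=grab("top","pics/top2.png"); r,m=rack(f,(190,170,250,262)); print(r,loc(r[0]),loc(cv2.boxPoints(r)).round(1).tolist())
```

```text
t 3.8 loc [-111.9  132.7] z 9.6 yaw 0.063 F [0.6 1.3 0.5] 1.000800359755441
(-112, 88, 10) [0.002, -0.0, -0.004, -0.745, -0.001, -0.006]
((520.5857543945312, 217.00961303710938), (233.75782775878906, 121.30543518066406), 4.915609836578369) [-135.62201795  108.50606818] [[-253.8, 166.5], [-251.1, 45.2], [-17.4, 50.5], [-20.1, 171.8]]
```

View pics/top2.png

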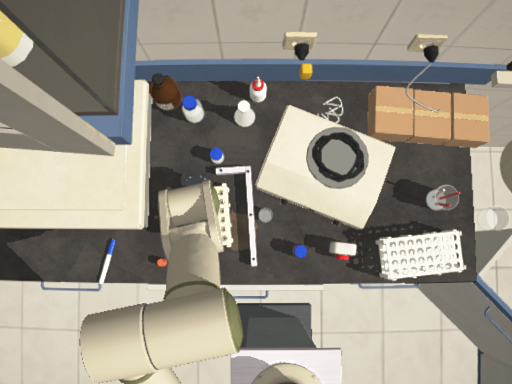

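The rack has squared up to the bar: its right side runs from about (226,185) to (231,247). Continue the side push.

Emit:
arm_command:
  targets:
    - [0,0,0,-0.08,0,0,0]
    - [0,0,0,-0.16,0,0,0]
    - [0,0,0,-0.24,0,0,0]
    - [0,0,0,-0.32,0,0,0]
    - [0,0,0,-0.4,0,0,0]
    - [0,0,0,-0.48,0,0,0]
    - [0,0,0,-0.56,0,0,0]
    - [0,0,0,-0.64,0,0,0]
    - [0,0,0,-0.7,0,0,0]
    - [0,0,0,-0.7,0,0,0]

```text
time_s: 5.1
position: [545.3, 200.7, 9.5]
ee_rot: [0.0, 0.685, 0.729, -0.0]
contact_force: [-0.1, 0.7, 0.7]
opening: 1.002
grasp_force: 0.0
```

Run:
```python
from h import *
st(); row(-112,80,10)
```

```text
t 5.1 loc [-112.    90.6] z 9.5 yaw 0.062 F [-0.1  0.7  0.7] 1.0015765528770584
(-112, 80, 10) [-0.001, 0.002, -0.005, -0.177, 0.001, -0.008]
```

Emit:
arm_command:
  targets:
    - [0,0,0,-0.04,0,0,0]
    - [0,0,0,-0.07,0,0,0]
    - [0,0,0,-0.1,0,0,0]
    - [0,0,0,-0.12,0,0,0]
    - [0,0,0,-0.12,0,0,0]

```text
time_s: 5.72
position: [545.7, 193.7, 9.5]
ee_rot: [0.0, 0.685, 0.729, -0.0]
contact_force: [-0.6, 0.4, 0.3]
opening: 1.003
grasp_force: 0.1
```

Run:
```python
from h import *
st()
f=grab("top"); cv2.imwrite("pics/c3.png",cv2.resize(f["color"][150:280,180:280][:,:,::-1],None,fx=4.5,fy=4.5))
```

```text
t 5.725 loc [-112.    83.7] z 9.5 yaw 0.063 F [-0.6  0.4  0.3] 1.0033811640855625
```

View pics/c3.png

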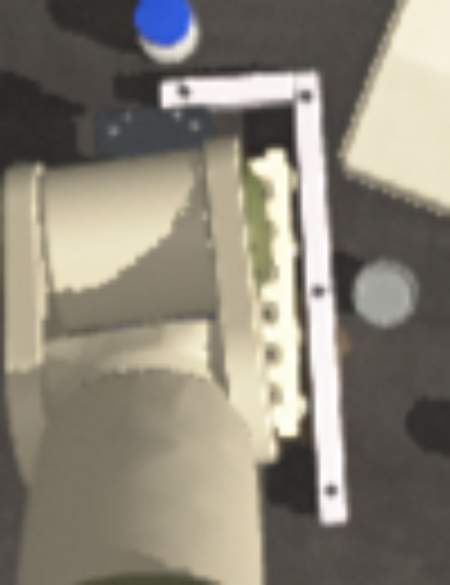

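The rack lies nearly parallel, with a gap of a few mm to the bar. I'll back off, rise, shut the fingers and go behind the near end.

Emit:
arm_command:
  targets:
    - [0,0,0,0.2,0,0,0]
    - [0,0,0,0.4,0,0,0]
    - [0,0,0,0.4,-0.2,-0.6,0.5]
    - [0,0,0,0.4,-0.6,-1.1,1]
    - [0,0,0,0.1,-1.2,-1.2,1]
    - [0,0,0,-0.3,-1.8,-1.2,1]
    - [0,0,0,-0.73,-2.3,-1.2,1]
    - [0,0,0,-0.73,-2.3,-1.2,1]
    - [0,0,0,-0.73,-2.3,-1.2,1]

```text
time_s: 6.9
position: [411.6, 142.2, 81.8]
ee_rot: [0.0, 0.685, 0.729, 0.001]
contact_force: [1.0, -0.0, 0.2]
opening: 0.228
grasp_force: 0.0
```

Run:
```python
from h import *
st(); row(-245,36,10)
f=grab("top"); r,m=rack(f,(200,175,247,255)); print(r,loc(r[0]),loc(cv2.boxPoints(r)).round(1).tolist())
cv2.imwrite("pics/c4.png",cv2.resize(f["color"][150:280,180:280][:,:,::-1],None,fx=4.5,fy=4.5))
```

```text
t 6.9 loc [-249.2   40.7] z 81.8 yaw 0.063 F [ 1.  -0.   0.2] 0.22849000645072245
(-245, 36, 10) [0.008, -0.0, -0.003, -0.078, 0.068, 1.197]
((565.9122314453125, 151.05369567871094), (124.48615264892578, 69.43904876708984), 1.789438247680664) [-94.55854168  39.81499545] [[-155.7, 76.5], [-157.9, 7.1], [-33.5, 3.1], [-31.2, 72.5]]
```

View pics/c4.png

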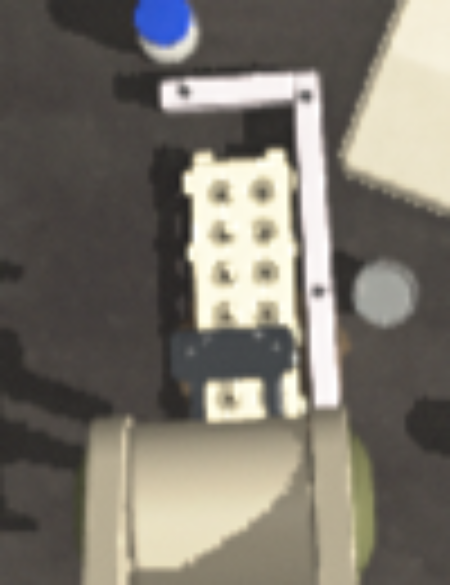

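The far end of the rack is about 32 mm from the short bar, with a few mm left to the long bar. Lower behind the near end, then push.

Emit:
arm_command:
  targets:
    - [0,0,0,-0.06,0,0,1]
    - [0,0,0,-0.06,0,0.2,1]
    - [0,0,0,-0.06,0,0.6,1]
    - [0,0,0,-0.06,0,1.0,1]
    - [0,0,0,-0.06,0,1.19,1]
    - [0,0,0,-0.06,0,1.19,1]

```text
time_s: 7.7
position: [410.7, 138.0, 9.5]
ee_rot: [-0.001, 0.685, 0.729, -0.001]
contact_force: [0.2, 0.6, -0.5]
opening: 0.001
grasp_force: 0.0
```

Run:
```python
from h import *
st(); row(-210,36,10)
```

```text
t 7.7 loc [-250.3   36.6] z 9.5 yaw 0.063 F [ 0.2  0.6 -0.5] 0.0010984890497323285
(-210, 36, 10) [-0.01, -0.0, -0.004, -0.009, 0.672, -0.009]
```

Emit:
arm_command:
  targets:
    - [0,0,0,0.02,0.1,0,1]
    - [0,0,0,0.02,0.2,0,1]
    - [0,0,0,0.02,0.3,0,1]
    - [0,0,0,0.02,0.4,0,1]
    - [0,0,0,0.02,0.48,0,1]
    - [0,0,0,0.02,0.56,0,1]
    - [0,0,0,0.02,0.64,0,1]
    - [0,0,0,0.02,0.72,0,1]
    - [0,0,0,0.02,0.8,0,1]
    - [0,0,0,0.02,0.8,0,1]

```text
time_s: 8.95
position: [459.5, 142.2, 10.1]
ee_rot: [0.0, 0.685, 0.729, 0.0]
contact_force: [-0.3, -0.2, -0.5]
opening: 0.005
grasp_force: 0.0
```

Run:
```python
from h import *
st()
f=grab("top"); r,m=rack(f,(200,170,247,250)); print(r,loc(r[0]),loc(cv2.boxPoints(r)).round(1).tolist())
cv2.imwrite("pics/c5.png",cv2.resize(f["color"][150:280,180:280][:,:,::-1],None,fx=4.5,fy=4.5))
```

```text
t 8.95 loc [-201.3   37.7] z 10.1 yaw 0.062 F [-0.3 -0.2 -0.5] 0.004789931867955528
((485.9145202636719, 179.41729736328125), (80.31629180908203, 129.4073028564453), 9.850119590759277) [-172.60181814   73.18226526] [[-219.5, 133.2], [-205.5, 4.5], [-125.7, 13.2], [-139.7, 141.9]]
```

View pics/c5.png

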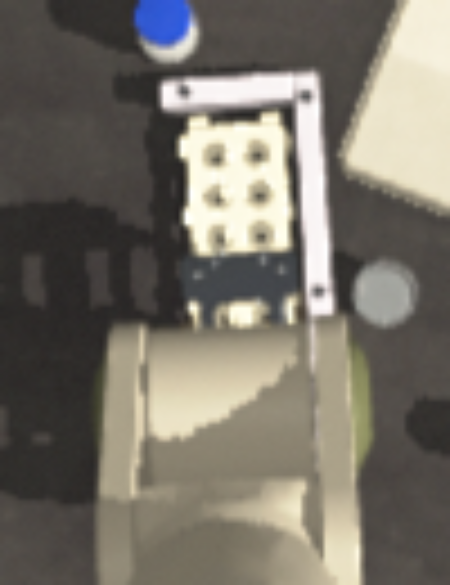

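The far end is a few mm short of the short bar (crop rows 113 and 110), with a small side gap. Push on gently to contact.

Emit:
arm_command:
  targets:
    - [0,0,0,0,0.03,0,1]
    - [0,0,0,0,0.06,0,1]
    - [0,0,0,0,0.08,0,1]
    - [0,0,0,0,0.1,0,1]
    - [0,0,0,0,0.1,0,1]

```text
time_s: 9.62
position: [464.9, 142.6, 10.1]
ee_rot: [0.0, 0.685, 0.729, 0.0]
contact_force: [-0.7, -0.2, 0.0]
opening: 0.007
grasp_force: 0.4
```

Emit:
arm_command:
  targets:
    - [0,0,0,0,0.02,0,1]
    - [0,0,0,0,0.03,0,1]
    - [0,0,0,0,0.03,0,1]

```text
time_s: 10.0
position: [466.7, 142.7, 10.1]
ee_rot: [0.0, 0.685, 0.729, 0.0]
contact_force: [-1.2, -0.1, -1.5]
opening: -0.001
grasp_force: 0.5
```

Emit:
arm_command:
  targets:
    - [0,0,0,0,0.02,0,1]
    - [0,0,0,0,0.03,0,1]
    - [0,0,0,0,0.03,0,1]

```text
time_s: 10.38
position: [467.6, 142.7, 10.1]
ee_rot: [-0.001, 0.685, 0.729, -0.001]
contact_force: [-4.4, -0.3, 1.8]
opening: 0.004
grasp_force: 2.6
```

Emit:
arm_command:
  targets:
    - [0,0,0,0,0.02,0,1]
    - [0,0,0,0,0.03,0,1]
    - [0,0,0,0,0.03,0,1]

```text
time_s: 10.75
position: [467.7, 142.8, 10.0]
ee_rot: [-0.002, 0.684, 0.729, -0.002]
contact_force: [-11.6, -1.4, 8.2]
opening: -0.0
grasp_force: 6.2
```

Contact with the short bar: force is rising and the TCP is at the expected -193. Go back to the side, fingers open, to seat the long side.

Emit:
arm_command:
  targets:
    - [0,0,0,0,-0.2,0,1]
    - [0,0,0,0,-0.45,0,1]
    - [0,0,0,0,-0.45,-0.6,1]
    - [0,0,0,0.3,-0.2,-1.2,0]
    - [0,0,0,0.8,0.4,-1.3,0]
    - [0,0,0,1.3,1.0,-1.3,0]
    - [0,0,0,1.3,1.66,-1.3,0]
    - [0,0,0,1.3,1.66,-1.3,0]
    - [0,0,0,1.3,1.66,-1.3,0]

```text
time_s: 11.88
position: [563.9, 226.8, 87.9]
ee_rot: [-0.0, 0.685, 0.729, -0.0]
contact_force: [-0.9, -0.5, 0.0]
opening: 0.662
grasp_force: 0.0
```

Run:
```python
from h import *
st(); row(-91,115,10);row(-91,88,10)
f=grab("top"); r,m=rack(f,(200,172,247,240)); print(r[1],np.radians(r[2]),loc(r[0]),loc(cv2.boxPoints(r)).round(1).tolist())
```

```text
t 11.875 loc [-91.7 115.5] z 87.9 yaw 0.062 F [-0.9 -0.5  0. ] 0.6615400833559513
(-91, 115, 10) [-0.003, 0.0, -0.005, -0.009, 0.013, 1.298]
(-91, 88, 10) [-0.003, 0.0, -0.005, -0.459, 0.014, 1.298]
(194.376708984375, 131.7013702392578) 0.013927724967490741 [-93.86729556  70.12303039] [[-187.7, 140.7], [-194.2, 9.1], [-0.0, -0.4], [6.5, 131.1]]
```

Emit:
arm_command:
  targets:
    - [0,0,0,0,0,0.2,0]
    - [0,0,0,0,0,0.6,0]
    - [0,0,0,0,0,1.0,0]
    - [0,0,0,0,0,1.3,0]
    - [0,0,0,0,0,1.3,0]
    - [0,0,0,-0.15,0,1.3,0]
    - [0,0,0,-0.3,0,1.3,0]
    - [0,0,0,-0.45,0,1.3,0]
    - [0,0,0,-0.52,0,1.3,0]
    - [0,0,0,-0.52,0,1.3,0]

```text
time_s: 13.18
position: [566.7, 195.5, 10.3]
ee_rot: [0.0, 0.685, 0.729, 0.0]
contact_force: [-0.1, 0.3, -0.3]
opening: 0.997
grasp_force: 0.0
```

Emit:
arm_command:
  targets:
    - [0,0,0,-0.03,0,0,0]
    - [0,0,0,-0.06,0,0,0]
    - [0,0,0,-0.06,0,0,0]

```text
time_s: 13.55
position: [566.8, 192.3, 10.1]
ee_rot: [-0.0, 0.685, 0.729, -0.0]
contact_force: [0.2, 0.7, 0.6]
opening: 0.999
grasp_force: 0.2
```

Emit:
arm_command:
  targets:
    - [0,0,0,-0.02,0,0,0]
    - [0,0,0,-0.04,0,0,0]
    - [0,0,0,-0.04,0,0,0]

```text
time_s: 13.92
position: [567.0, 189.8, 10.1]
ee_rot: [-0.0, 0.685, 0.729, -0.0]
contact_force: [-0.2, 0.9, 0.6]
opening: 0.997
grasp_force: 0.5
```

Emit:
arm_command:
  targets:
    - [0,0,0,-0.02,0,0,0]
    - [0,0,0,-0.04,0,0,0]
    - [0,0,0,-0.04,0,0,0]

```text
time_s: 14.3
position: [567.0, 188.6, 10.2]
ee_rot: [-0.001, 0.685, 0.729, 0.001]
contact_force: [-0.1, 8.1, 0.3]
opening: 1.001
grasp_force: 4.1
```

Emit:
arm_command:
  targets:
    - [0,0,0,-0.02,0,0,0]
    - [0,0,0,-0.03,0,0,0]
    - [0,0,0,-0.03,0,0,0]

```text
time_s: 14.68
position: [567.0, 188.3, 10.3]
ee_rot: [-0.001, 0.685, 0.729, 0.002]
contact_force: [-1.5, 17.7, -1.2]
opening: 1.002
grasp_force: 8.5
```

Solid side contact at 18 N. One more light end push to close any gap.

Emit:
arm_command:
  targets:
    - [0,0,0,0.3,0,0,0]
    - [0,0,0,0.5,0,-0.2,0]
    - [0,0,0,0.5,-0.4,-0.9,0.7]
    - [0,0,0,0.3,-1.0,-1.3,1]
    - [0,0,0,0,-1.7,-1.3,1]
    - [0,0,0,-0.3,-2.2,-1.2,1]
    - [0,0,0,-0.63,-2.2,-1.2,1]
    - [0,0,0,-0.63,-2.2,-1.2,1]
    - [0,0,0,-0.63,-2.2,-1.2,1]
    - [0,0,0,-0.63,-2.2,-1.2,1]

```text
time_s: 15.92
position: [438.1, 140.3, 82.2]
ee_rot: [0.0, 0.684, 0.729, 0.0]
contact_force: [0.7, 0.4, -0.3]
opening: 0.121
grasp_force: 0.0
```

Run:
```python
from h import *
st(); row(-222,38,10);row(-195,38,10)
```

```text
t 15.925 loc [-222.8   37.1] z 82.2 yaw 0.063 F [ 0.7  0.4 -0.3] 0.12124979018615974
(-222, 38, 10) [0.002, 0.0, 0.0, 0.014, 0.013, 1.204]
(-195, 38, 10) [0.002, 0.0, 0.0, 0.014, 0.463, 1.204]
```

Emit:
arm_command:
  targets:
    - [0,0,0,0,0,0,1]
    - [0,0,0,0,0,0.3,1]
    - [0,0,0,0,0,0.8,1]
    - [0,0,0,0,0,1.2,1]
    - [0,0,0,0,0,1.2,1]
    - [0,0,0,0,0.15,1.2,1]
    - [0,0,0,0,0.3,1.2,1]
    - [0,0,0,0,0.4,1.2,1]
    - [0,0,0,0,0.46,1.2,1]
    - [0,0,0,0,0.46,1.2,1]

```text
time_s: 17.18
position: [465.5, 141.4, 10.2]
ee_rot: [0.0, 0.685, 0.729, 0.0]
contact_force: [-0.1, 0.2, -0.7]
opening: 0.004
grasp_force: 0.0
```

Emit:
arm_command:
  targets:
    - [0,0,0,0,0.02,0,1]
    - [0,0,0,0,0.04,0,1]
    - [0,0,0,0,0.04,0,1]

```text
time_s: 17.55
position: [467.7, 141.5, 10.1]
ee_rot: [-0.0, 0.685, 0.729, -0.0]
contact_force: [-0.9, -0.2, -0.0]
opening: 0.008
grasp_force: 0.2
```

Emit:
arm_command:
  targets:
    - [0,0,0,0,0.02,0,1]
    - [0,0,0,0,0.03,0,1]
    - [0,0,0,0,0.03,0,1]

```text
time_s: 17.92
position: [467.9, 141.6, 10.0]
ee_rot: [-0.001, 0.685, 0.729, -0.002]
contact_force: [-7.0, -1.9, 5.8]
opening: 0.008
grasp_force: 3.9
```

Emit:
arm_command:
  targets:
    - [0,0,0,0,0.02,0,1]
    - [0,0,0,0,0.02,0,1]

```text
time_s: 18.18
position: [467.9, 141.6, 10.0]
ee_rot: [-0.002, 0.684, 0.729, -0.003]
contact_force: [-12.2, -2.3, 9.6]
opening: 0.002
grasp_force: 6.3
```

Contact again at the same place. Retreat and check.

Emit:
arm_command:
  targets:
    - [0,0,0,0,-0.2,0,1]
    - [0,0,0,0,-0.5,0,1]
    - [0,0,0,0,-0.6,-0.5,1]
    - [0,0,0,0.2,-0.7,-1.3,1]
    - [0,0,0,0.8,-0.8,-2.2,1]
    - [0,0,0,1.6,-0.9,-2.8,1]
    - [0,0,0,2.4,-1.0,-3,1]
    - [0,0,0,3.2,-1.0,-3,1]
    - [0,0,0,4,-1.0,-3,1]
    - [0,0,0,4,-1.0,-3,1]

```text
time_s: 19.42
position: [395.1, 379.7, 189.6]
ee_rot: [-0.0, 0.683, 0.73, 0.0]
contact_force: [-0.4, -0.0, -0.5]
opening: 0.008
grasp_force: 0.0
```

Run:
```python
from h import *
st()
f=grab("top"); r,m=rack(f,(200,172,249,245)); print(r[1],np.radians(r[2]),loc(r[0]),loc(cv2.boxPoints(r)).round(1).tolist())
cv2.imwrite("pics/c6.png",cv2.resize(f["color"][140:280,150:320][:,:,::-1],None,fx=4.2,fy=4.2))
```

```text
t 19.425 loc [-250.5  278.9] z 189.6 yaw 0.066 F [-0.4 -0.  -0.5] 0.007990864358305184
(182.75921630859375, 69.92526245117188) 0.0647747730641551 [-92.12546609  36.52352633] [[-183.6, 71.4], [-183.5, 1.4], [-0.7, 1.7], [-0.8, 71.6]]
```

View pics/c6.png

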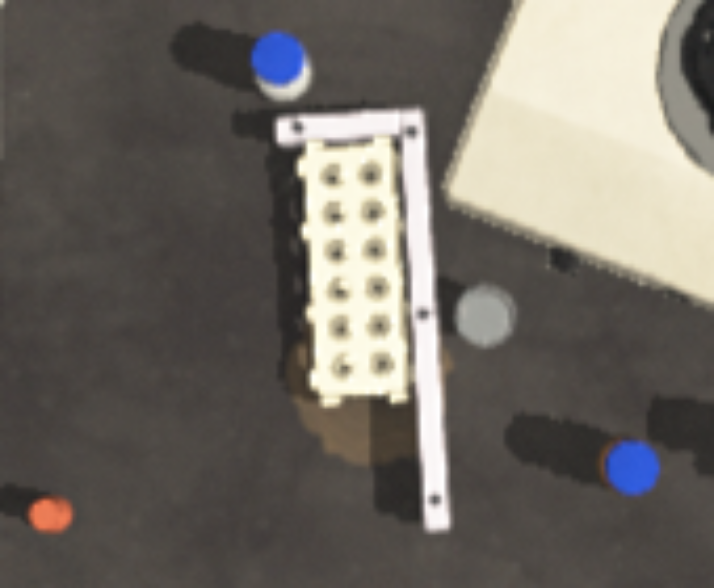

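The rack sits flush at (-92,36.5) in the locator frame, with yaw matching within 0.002 rad and the bystanders unmoved. Hand in.

```bash
python3 -c "
from plant import env
print(env.hand_in())"
```

```text
the job is handed in; nothing more can be done
None
```

The rack is in the corner, long side flush along the long bar and one end against the short bar; the last top view put it within about 1 mm of home and 0.002 rad of the bar's direction, the bystanders in that view stood where they were, and the job was handed in at about 19.5 s.

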